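Reverse the stop arm of a carving jig

ROBOT

A 6-joint arm with a two-finger parallel gripper is mounted at the origin on the work surface. World frame = base frame: x ahead of the robot, y to its left, z up, the work surface at z = 0. Lengths are in m, angles in rad, forces in N, time in s.
With the tool pointing down it reaches from about 0.225 to 0.875 m from the base axis. Payload 3.4 kg.
Tool frame: the origin (TCP) lies between the finger pads; the fingertips stand 8 mm ahead of it and the grasp point (between the pads) lies 11 mm behind it; z points along the fingers, y is the line along which they close (so a half turn about z gives the same grasp; the last joint's range is limited). The gripper opens to 85 mm and grips with 20 to 120 N. Pads are 22 mm wide; open, the fingers measure 114 mm over their backs; the gripper's body (76 mm by 85 mm) begins 54 mm behind the grasp point. The pads swing forward as they close: fully open they stand 13 mm farther back than shut.
Start: joints at [-1.44, 0.276, 1.505, -0, 1.361, -0.121], TCP at [0.143, -0.557, 0.239] pointing down, gripper open.
Joint ranges: [-2.89, 2.89], [-0.75, 2.08], [0.22, 2.7], [-1.18, 4.32], [0.11, 2.71], [-2.7, 2.7]. Speed limits (rad/s): [2.57, 2.57, 3.14, 3.14, 3.14, 3.14].

INTERFACE

Orientations are given as a unit quaternion [w, x, y, z].
In Python, from rig import manip, optics, finder gives the robot as it stands.
- The arm moves only by the tool servo_tool, never from a script. Its argument "increments" is a list of rows, each a list of 7 numbers: the shift along the tool's x, y, z in cm, then the turn, a rotation vector about the tool's x, y, z in degrees, then the closure, from -1 (fully open) to 1 (shut). In form: [[x, y, z, rx, ry, rz, gripper], ...]. A call has exactly 5 rows; each row shifts and turns the commanded pose from where the row before left it, along the tool's axes as they then stand; what a row does not reach is not made up. A row lasts 1/10 s, in which the tool goes at most 50 mm and 8.59 degrees, less where a joint would pass 70% of its speed; a pose out of reach is approached as far as the arm can. A call is refused whole if a number of a shift passes 5 or a number of a turn 8.59, either way. A call with a gripper value outside its range is refused whole. The fingers move at their own pace and stop on an object; "squeeze" is the grip in N (left out, the last holds). Time passes only in rows, so rows that do not move let the fingers close, or fill a call up. It gives the time, the measured TCP pose, the force, the opening and the grip force at its end, in the units of the state.
- manip.get_state(): the state, without advancing time (a new reading comes with each control period).
- optics.get_image(name): name is "side" or "top"; returns the picture (384x512x3 uint8, red, green, blue); there is no depth.
- optics.get_calibration(name): a dict with "fov_y" (degrees; the focal length in pixels is half the picture's height over the tangent of half this angle, whatever the lens; pixels are square), "cx", "cy" (the principal point, pixels), "world_to_cam" (4x4, takes a point from world to camera coordinates). Camera axes: x right, y down, z forward; pixel columns grow to the right and rows downward; lengths in m; the calibration is good to about 2 mm. A picture is of the moment at which its call begins. get_calibration takes no time and is no camera call.
- manip.sign_off(): hands the job in; it is judged then, once.
Trained networks look in the newest picture that a camera, given by its name, has taken for a name from the list of things; names that differ only in an ending like _2 or _b are one class to them, and where a whole thing is asked for, a point or a joint stands for the part that bears it (a point fixed in the world has none). Each returns a list of dicts, best first, with "p" (0 to 1); they miss things now and then, are a little off and sometimes report something else, mostly with a low value. They report only what shows in the picture. A call takes as long as a camera call.
- finder.silhouettes(label, camera): "region" (384x512 bool, what is visible of it) and "box" ([centre column, centre row, width, height] in pixels, round what is visible of it).
- finder.tip_of(label, camera): "at" ([column, row] in pixels: a listed point, or the origin of a listed thing).
The state is a dict: "clock": time; "qpos": joint angles; "qd": joint speeds; "effort": joint torques, N m; "position": TCP position; "ee_rot": TCP orientation; "contact_force": force on the tool from outside, world axes, zero at the start; "moment": the same for the moment, N m; "width": finger opening in m; "gripper_force": force on a finger pad.
Only numpy, scipy, OpenCV 4.12 (cv2) and the standard library are available. Lean on these libraries where they do the work, as an engineer would, in place of code of your own. Each camera call takes 0.05 s, during which the arm holds its last target. There are 200 camera calls.

TASK

A round log is next on the carving jig, so the wooden stop arm on the jig's pivot pin must be reversed: lift it off the pin, turn it end for end, and refit it with the pin through the hole near its flat end, lying flat on the board with its V-notched end pointing at the log. Leave the spare arm on the bench where it lies.

Things in the scene. Friction and masses are not known exactly. Their poses are not given: they have to be found in the camera images.
- jig: Fixed plywood board 370 x 140 x 20 mm on the bench. A steel pin, 14 mm thick with a tapered tip, stands 42 mm above it near one end; an upright round log (70 mm across, 55 mm tall, dark bark) is fixed near the other. Origin: on the pin's axis at the board's underside; x runs along the board to the log's axis, 245 mm away; z up. Board spans x -75 to +295 mm. A loose wedge lies beside the log.
- stop_arm: Wooden arm, 0.14-0.28 kg, 230 mm long, flat on the board, pin through the hole near its notched end, flat end towards the log. Two eyes (50 wide, 52 long, 24 mm thick) joined by a straight waist to grip across: 78 long, 28 wide, 34 mm high. Origin: centre of the notched end's hole, underside; x from flat to notched end, z up. Waist middle and centre of mass near x = -65 mm; ends at x = +50, -180.
- flat_hole (a point): Centre of the stop arm's hole near its flat end, at the underside, at x = -130 mm of the stop arm, whose axes it has. Both holes are round, 30 mm, right through. The flat end is cut square; the notched end has two horns with a V notch between them, 36 mm wide and 24 mm deep.
- spare_arm: The spare arm, loose on the bench away from the jig: the same size, wood, holes and waist as the stop arm, but square and flat at both ends, no notch. Origin: centre of one of its holes, at the underside; the other hole lies at x = -130 mm. To be left alone.

How it is judged:
By the outcome, as a careful person would: the job done as asked, in the order asked, and still so for the second after the job is handed in, with the robot touching nothing.
It also fails if it takes over 42 s, if anything falls off the work surface, if the arm or the gripper's body presses on something with over 40 N, if the wrist force passes 120 N, or if a joint passes its speed limit or range.

## Working session

There is one attempt and no reset: what is moved stays moved. The work goes in short steps, Python scripts to look and compute and a tool call to move; the robot and the scene stay as the last step left them, time stands still between calls to the robot, and variables do not carry over. Pictures are saved under pics/ and viewed, at most 10 in all, crops included, and the job is handed in when it is done.

Besides the shell and the picture viewer there is one more tool, called by a JSON object that holds its "method" and its "body", one argument or row to a line. servo_tool: Moves the arm, as the interface text tells. Its arguments: {"type":"object","properties":{"increments":{"type":"array","items":{"type":"array","items":{"type":"number"}}},"squeeze":{"type":"number"}},"required":["increments"]}

```bash
mkdir -p pics; cat > h.py <<'E'
import numpy as np, cv2
from rig import manip, optics, finder
from scipy.spatial.transform import Rotation as R
def ray(cam,uv):
    c=optics.get_calibration(cam); f=192/np.tan(np.radians(c["fov_y"])/2)
    T=np.array(c["world_to_cam"]); d=np.array([(uv[0]-c["cx"])/f,(uv[1]-c["cy"])/f,1])
    return -T[:3,:3].T@T[:3,3], T[:3,:3].T@d
def at_z(cam,uv,z):
    o,d=ray(cam,uv); return o+d*(z-o[2])/d[2]
def proj(cam,p):
    c=optics.get_calibration(cam); f=192/np.tan(np.radians(c["fov_y"])/2)
    T=np.array(c["world_to_cam"]); q=T[:3,:3]@np.array(p)+T[:3,3]
    return np.array([c["cx"]+f*q[0]/q[2],c["cy"]+f*q[1]/q[2]])
def snap(cam,name=None):
    im=optics.get_image(cam)
    if name: cv2.imwrite("pics/"+name,im[:,:,::-1])
    return im
E
python3 - <<'E'
from h import *
a=snap("top","t0.png");b=snap("side","s0.png")
for c in("top","side"):
    print(c,ray(c,(256,192)),{k:v for k,v in optics.get_calibration(c).items() if k!="world_to_cam"})
    for l,z in(("jig",0),("stop_arm",.02),("flat_hole",.02),("spare_arm",0)):
        for r in finder.tip_of(l,c)[:2]: print(l,np.round(r["p"],2),np.round(r["at"],1),at_z(c,r["at"],z).round(4))
s=manip.get_state();print({k:np.round(v,3) for k,v in s.items()})
E
```

```text
top (array([ 0.51811826, -0.17502946,  0.81277811]), array([ 0.0666232 ,  0.00874102, -0.99776882])) {'fov_y': 52.935242760033454, 'cx': 255.1908992852991, 'cy': 189.18545637040828}
jig 0.74 [192.1 191. ] [ 0.5772 -0.0327  0.    ]
stop_arm 0.56 [186.4 187.9] [ 0.5824 -0.0244  0.02  ]
flat_hole 0.68 [142.5 237.2] [0.4829 0.0663 0.02  ]
spare_arm 0.68 [362.8 186.1] [ 0.5803 -0.3932  0.    ]
side (array([ 0.50388909, -0.74569424,  0.77799282]), array([ 0.08759312,  0.59935369, -0.79568046])) {'fov_y': 47.59407699849051, 'cx': 255.0594950085491, 'cy': 192.1582589804117}
jig 0.6 [244.1 150.4] [ 0.5804 -0.03    0.    ]
stop_arm 0.75 [240.  142.1] [ 0.5724 -0.0201  0.02  ]
flat_hole 0.61 [195.4 120.8] [0.4717 0.0704 0.02  ]
spare_arm 0.66 [267.7 290.3] [ 0.5756 -0.3971  0.    ]
{'clock': np.float64(0.5), 'qpos': array([-1.44 ,  0.276,  1.505, -0.   ,  1.361, -0.121]), 'qd': array([-0.   , -0.001, -0.002,  0.001, -0.001, -0.   ]), 'effort': array([-2.0000e-03, -4.1626e+01, -2.4588e+01, -0.0000e+00,  1.0000e-03,
        0.0000e+00]), 'position': array([ 0.143, -0.557,  0.239]), 'ee_rot': array([ 0.   ,  0.992,  0.126, -0.   ]), 'contact_force': array([-0.504, -0.013,  0.182]), 'moment': array([0.005, 0.055, 0.005]), 'gripper_force': np.float64(0.0), 'width': np.float64(0.086)}
```

View pics/t0.png

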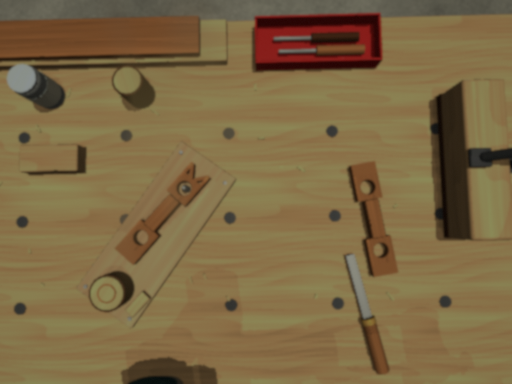

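View pics/s0.png

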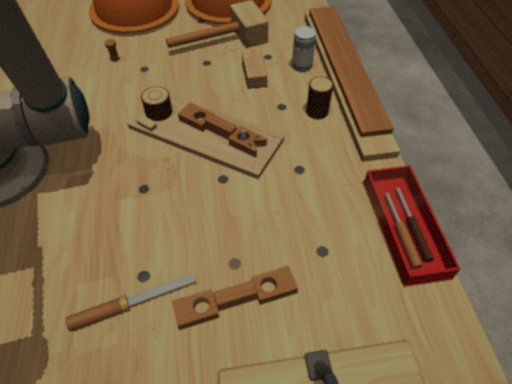

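The top view shows the stop arm with its pin at about (185,188), the flat hole at (142,237) and the log top at (107,291). In the side view the pin is at about (242,138) and the log top at (155,96). The spare lies apart on the right, and nothing tall stands near the arm.

```bash
python3 - <<'E'
from h import *
print("log",at_z("top",(107,291),.075),at_z("side",(155.5,96),.075))
print("pin tip",at_z("top",(184.5,187.5),.062),at_z("side",(243.5,133),.062))
for c in("top","side"):
    r=finder.silhouettes("stop_arm",c)[0]; m=r["region"]
    pts=np.array([at_z(c,(u,v),.046)[:2] for v,u in zip(*np.nonzero(m))])
    (cx,cy),wh,an=cv2.minAreaRect((pts*1000).astype(np.float32)); w=np.linalg.svd(pts-pts.mean(0),full_matrices=False)[2][0]
    print(c,r["p"],cx,cy,wh,pts.mean(0),np.degrees(np.arctan2(w[1],w[0])))
p=np.array([.578,-.023]);f=np.array([.477,.068]);m=(p+f)/2;d=f-p
y=np.degrees(np.arctan2(d[1],d[0]));print("mid",m,"yaw",y,np.hypot(*d))
s=manip.get_state();t=R.from_quat(np.roll(s["ee_rot"],-1))
print("tool axes",t.as_matrix().round(3).tolist());print("shift tool cm",100*t.inv().apply(np.r_[m,.12]-s["position"]))
E
```

```text
log [0.38548275 0.11669414 0.075     ] [0.38359312 0.11398309 0.075     ]
pin tip [ 0.57987208 -0.02869684  0.062     ] [ 0.58032225 -0.03291615  0.062     ]
top 0.76 530.0357666015625 17.96045684814453 (55.807945251464844, 230.9051971435547) [0.52670903 0.02166199] 138.25508882662567
side 0.73 530.8554077148438 7.142509460449219 (67.02616882324219, 235.0862274169922) [0.5320562  0.00662434] -42.590614279580755
mid [0.5275 0.0225] yaw 137.98146121998218 0.13594851966829208
tool axes [[0.968, 0.249, 0.0], [0.249, -0.968, -0.0], [0.0, 0.0, -1.0]]
shift tool cm [ 51.64541562 -46.53985954  11.93046133]
```

{"method": "servo_tool", "body": {
  "increments": [
    [3.4,-3.1,0,0,0,0,-1],
    [3.4,-3.1,0,0,0,0,-1],
    [3.4,-3.1,0,0,0,0,-1],
    [3.4,-3.1,0,0,0,0,-1],
    [3.4,-3.1,0,0,0,0,-1]
  ]
}}

```text
clock: 1.1
position: [0.27, -0.3629, 0.2395]
ee_rot: [0.0, 0.992, 0.125, 0.0]
contact_force: [1.5, -0.8, 0.5]
width: 0.0859
gripper_force: 0.0
```

{"method": "servo_tool", "body": {
  "increments": [
    [3.4,-3.1,0,0,0,0,-1],
    [3.4,-3.1,0,0,0,0,-1],
    [3.4,-3.1,0,0,0,0,-1],
    [3.4,-3.1,0,0,0,0,-1],
    [3.4,-3.1,0,0,0,0,-1]
  ]
}}

```text
clock: 1.6
position: [0.3961, -0.1703, 0.2397]
ee_rot: [0.0, 0.992, 0.125, 0.0]
contact_force: [1.6, -0.3, -0.5]
width: 0.0856
gripper_force: 0.0
```

{"method": "servo_tool", "body": {
  "increments": [
    [3.4,-3.1,0,0,0,0,-1],
    [3.4,-3.1,0,0,0,0,-1],
    [3.4,-3.1,0,0,0,0,-1],
    [3.4,-3.1,0,0,0,0,-1],
    [3.4,-3.1,0,0,0,0,-1]
  ]
}}

```text
clock: 2.1
position: [0.5222, 0.0224, 0.2395]
ee_rot: [0.0, 0.992, 0.126, 0.0]
contact_force: [0.5, -0.6, 0.4]
width: 0.0855
gripper_force: 0.0
```

{"method": "servo_tool", "body": {
  "increments": [
    [0,0,0,0,0,-8.4,-1],
    [0,0,0,0,0,-8.4,-1],
    [0,0,0,0,0,-8.4,-1],
    [0,0,0,0,0,-8.4,-1],
    [0,0,0,0,0,-8.4,-1]
  ]
}}

```text
clock: 2.6
position: [0.5214, 0.0206, 0.2393]
ee_rot: [0.0, 0.88, 0.476, 0.0]
contact_force: [0.1, 0.5, 0.7]
width: 0.0854
gripper_force: 0.0
```

{"method": "servo_tool", "body": {
  "increments": [
    [0,0,0,0,0,-8.4,-1],
    [0,0,0,0,0,-8.4,-1],
    [0,0,0,0,0,-8.4,-1],
    [0,0,0,0,0,-8.4,-1],
    [0,0,0,0,0,-8.4,-1]
  ]
}}

```text
clock: 3.1
position: [0.5213, 0.0205, 0.2394]
ee_rot: [0.0, 0.651, 0.759, 0.0]
contact_force: [0.1, -0.3, -0.7]
width: 0.0851
gripper_force: 0.0
```

{"method": "servo_tool", "body": {
  "increments": [
    [0,0,0,0,0,-8.4,-1],
    [0,0,0,0,0,-8.4,-1],
    [0,0,0,0,0,-8.4,-1],
    [0,0,0,0,0,-8.4,-1],
    [0,0,0,0,0,-6,-1]
  ]
}}

```text
clock: 3.6
position: [0.5213, 0.0205, 0.2394]
ee_rot: [0.0, 0.356, 0.935, -0.0]
contact_force: [0.4, -0.7, 0.2]
width: 0.0856
gripper_force: 0.0
```

{"method": "servo_tool", "body": {
  "increments": [
    [-0.45,0.4,3,0,0,0,-1],
    [0,0,4,0,0,0,-1],
    [0,0,4,0,0,0,-1],
    [0,0,3,0,0,0,-1],
    [0,0,1,0,0,0,-1]
  ]
}}

```text
clock: 4.1
position: [0.525, 0.0206, 0.0864]
ee_rot: [-0.003, 0.358, 0.934, -0.001]
contact_force: [0.3, -0.4, 0.6]
width: 0.0854
gripper_force: 0.0
```

```bash
python3 - <<'E'
from h import *
snap("side","s1.png")
b=cv2.imread("pics/s1.png")[20:260,90:410]; cv2.imwrite("pics/s1c.png",cv2.resize(b,None,fx=2.4,fy=2.4,interpolation=2))
E
```

```text
(no output)
```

View pics/s1c.png

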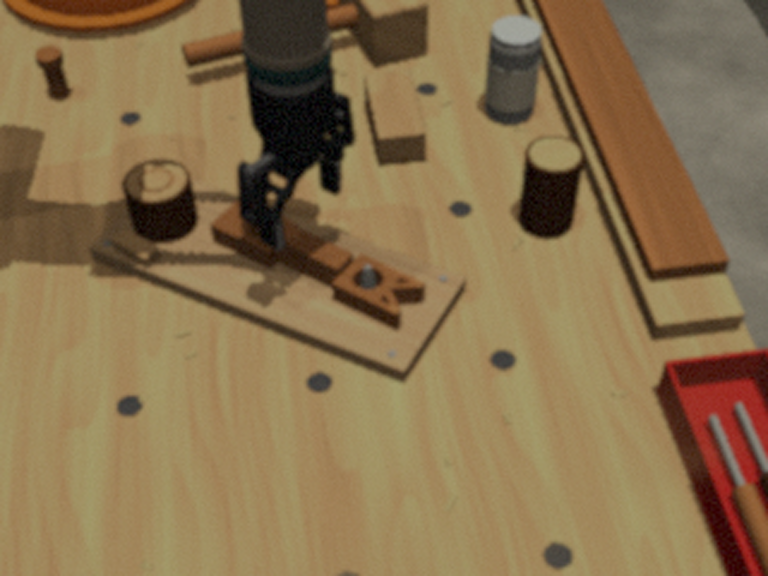

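The open fingers straddle the waist: the near finger is at about crop (275,240), and the pin at (368,275) is well clear. I'm going down to grip.

{"method": "servo_tool", "body": {
  "increments": [
    [0,0,2.5,0,0,0,-1],
    [0,0,2,0,0,0,-1],
    [0,0,0.9,0,0,0,-1],
    [0,0,0,0,0,0,-1],
    [0,0,0,0,0,0,0]
  ],
  "squeeze": 60
}}

```text
clock: 4.65
position: [0.5285, 0.0203, 0.0365]
ee_rot: [0.001, 0.358, 0.934, 0.0]
contact_force: [0.2, -1.7, 0.3]
width: 0.0733
gripper_force: 0.0
```

{"method": "servo_tool", "body": {
  "increments": [
    [0,0,0,0,0,0,1],
    [0,0,0,0,0,0,1],
    [0,0,0,0,0,0,1],
    [0,0,0,0,0,0,1],
    [0,0,0,0,0,0,1]
  ],
  "squeeze": 60
}}

```text
clock: 5.15
position: [0.5286, 0.0206, 0.0364]
ee_rot: [0.001, 0.358, 0.934, 0.001]
contact_force: [0.6, 1.4, 4.9]
width: 0.0268
gripper_force: 61.4
```

{"method": "servo_tool", "body": {
  "increments": [
    [0,0,0,0,0,0,1],
    [0,0,0,0,0,0,1],
    [0,0,0,0,0,0,1],
    [0,0,0,0,0,0,1],
    [0,0,0,0,0,0,1]
  ]
}}

```text
clock: 5.65
position: [0.5286, 0.0206, 0.0364]
ee_rot: [0.001, 0.358, 0.934, 0.001]
contact_force: [1.2, 1.4, 6.2]
width: 0.0272
gripper_force: 61.4
```

{"method": "servo_tool", "body": {
  "increments": [
    [0,0,-1,0,0,0,1],
    [0,0,-1.5,0,0,0,1],
    [0,0,-2,0,0,0,1],
    [0,0,-2.5,0,0,0,1],
    [0,0,-2,0,0,0,1]
  ],
  "squeeze": 80
}}

```text
clock: 6.15
position: [0.5267, 0.0204, 0.1263]
ee_rot: [-0.0, 0.358, 0.934, -0.0]
contact_force: [1.1, -0.1, -2.7]
width: 0.0263
gripper_force: 79.4
```

```bash
python3 - <<'E'
from h import *
snap("side","s2.png")
b=cv2.imread("pics/s2.png")[20:260,90:410]; cv2.imwrite("pics/s2c.png",cv2.resize(b,None,fx=2.4,fy=2.4,interpolation=2))
print({k:np.round(v,3) for k,v in manip.get_state().items() if k in("qpos","position","contact_force","moment")})
E
```

```text
{'qpos': array([-0.093,  0.292,  1.776, -0.   ,  1.069, -0.931]), 'position': array([0.529, 0.02 , 0.129]), 'contact_force': array([ 1.037, -0.579, -0.251]), 'moment': array([ 0.043, -0.022, -0.016])}
```

View pics/s2c.png

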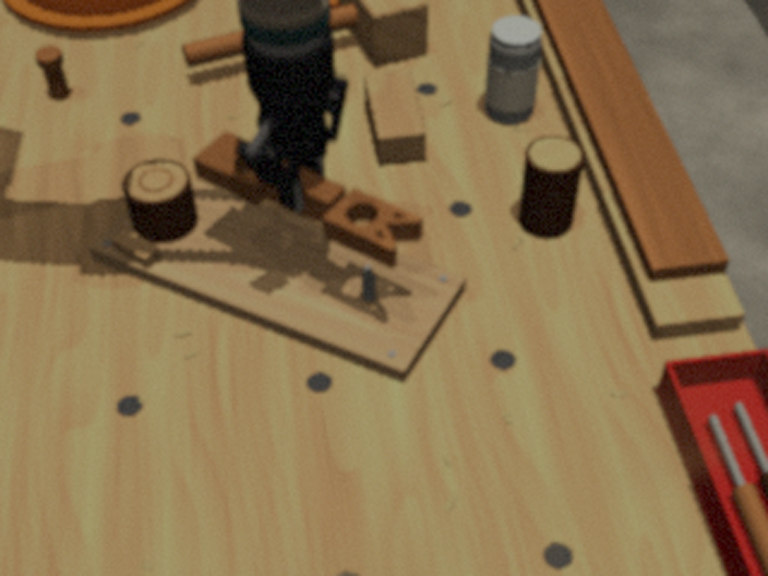

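The arm is held level and clear of the bare pin (crop 368,280). Next I turn it about 175°, which also lines the notch up with the pin–log direction.

{"method": "servo_tool", "body": {
  "increments": [
    [0,0,0,0,0,4,1],
    [0,0,0,0,0,8.5,1],
    [0,0,0,0,0,8.5,1],
    [0,0,0,0,0,8.5,1],
    [0,0,0,0,0,8.5,1]
  ]
}}

```text
clock: 6.7
position: [0.5263, 0.0204, 0.1244]
ee_rot: [-0.001, 0.645, 0.764, -0.001]
contact_force: [1.0, -0.1, -4.0]
width: 0.0267
gripper_force: 79.6
```

{"method": "servo_tool", "body": {
  "increments": [
    [0,0,0,0,0,8.5,1],
    [0,0,0,0,0,8.5,1],
    [0,0,0,0,0,8.5,1],
    [0,0,0,0,0,8.5,1],
    [0,0,0,0,0,8.5,1]
  ]
}}

```text
clock: 7.2
position: [0.5263, 0.0205, 0.1244]
ee_rot: [-0.001, 0.878, 0.479, -0.001]
contact_force: [-0.2, 0.5, -2.9]
width: 0.0266
gripper_force: 79.6
```

{"method": "servo_tool", "body": {
  "increments": [
    [0,0,0,0,0,8.5,1],
    [0,0,0,0,0,8.5,1],
    [0,0,0,0,0,8.5,1],
    [0,0,0,0,0,8.5,1],
    [0,0,0,0,0,8.5,1]
  ]
}}

```text
clock: 7.7
position: [0.5262, 0.0204, 0.1244]
ee_rot: [-0.0, 0.992, 0.128, -0.001]
contact_force: [0.1, 0.3, -2.7]
width: 0.0267
gripper_force: 79.6
```

{"method": "servo_tool", "body": {
  "increments": [
    [0,0,0,0,0,8.5,1],
    [0,0,0,0,0,8.5,1],
    [0,0,0,0,0,8.5,1],
    [0,0,0,0,0,8.5,1],
    [0,0,0,0,0,8.5,1]
  ]
}}

```text
clock: 8.2
position: [0.5262, 0.0205, 0.1244]
ee_rot: [0.0, 0.971, -0.24, -0.001]
contact_force: [0.7, -0.2, -2.8]
width: 0.0264
gripper_force: 79.6
```

{"method": "servo_tool", "body": {
  "increments": [
    [0,0,0,0,0,6,1],
    [0,0,0,0,0,3,1],
    [0,0,0,0,0,0.5,1],
    [0,0,0,0,0,0,1],
    [0,0,0,0,0,0,1]
  ]
}}

```text
clock: 8.7
position: [0.527, 0.0204, 0.125]
ee_rot: [0.0, 0.949, -0.317, -0.0]
contact_force: [0.3, -0.5, -1.9]
width: 0.0267
gripper_force: 79.6
```

```bash
python3 - <<'E'
from h import *
snap("side","s3.png"); snap("top","t3.png")
s=manip.get_state();q=s["ee_rot"];pos=s["position"];zb=pos[2]-.0164
print(pos,q,s["qpos"][5],"yaw",np.degrees(2*np.arctan2(q[2],q[1])))
for c in("top","side"):
    for l in("flat_hole","stop_arm"):
        for r in finder.tip_of(l,c)[:2]: print(c,l,np.round(r["p"],2),np.round(r["at"],1),at_z(c,r["at"],zb).round(4))
    print("pin",proj(c,(.580,-.031,.062)))
b=cv2.imread("pics/s3.png")[50:230,110:350];t=cv2.imread("pics/t3.png")[120:345,60:260]
k=lambda i:cv2.resize(i,(390,400*1),interpolation=2)
cv2.imwrite("pics/st3.png",np.hstack([cv2.resize(b,(400,300)),cv2.resize(t,(400,450))[:300]]) if 0 else np.vstack([cv2.resize(b,(400,300)),cv2.resize(t[40:190],(400,300))]))
E
```

```text
[0.52718893 0.02045945 0.12514336] [ 9.73514893e-05  9.48478652e-01 -3.16840998e-01 -1.38338615e-04] 2.12261127739013 yaw -36.943978540687645
top flat_hole 0.74 [172.8 189. ] [ 0.5737 -0.0163  0.1087]
top stop_arm 0.58 [133.4 243.3] [0.4761 0.0559 0.1087]
pin [185.67374865 187.41124333]
side flat_hole 0.85 [236.1 116.2] [ 0.5661 -0.0248  0.1087]
side stop_arm 0.96 [190.7  95.1] [0.4706 0.0627 0.1087]
pin [243.24930101 132.43079353]
```

View pics/st3.png

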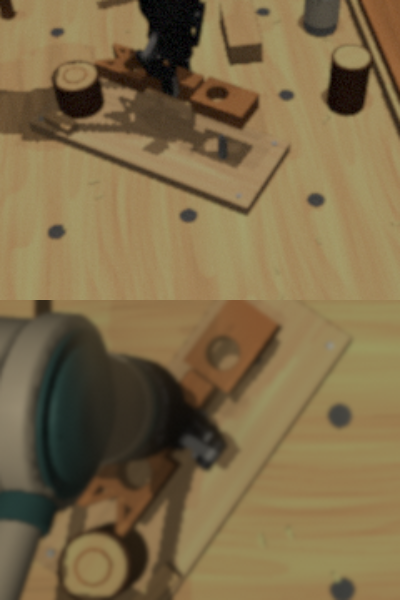

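The turned arm is held with its notched end toward the log. The flat hole (top 173,189; side 236,116) sits about 1.4 cm short of the pin (top 186,187; side 243,132). I'll shift it, lower it to just above the tip and look again.

{"method": "servo_tool", "body": {
  "increments": [
    [0.6,0.25,1,0,0,0,1],
    [0.65,0.3,1.2,0,0,0,1],
    [0,0,0.9,0,0,0,1],
    [0,0,0,0,0,0,1],
    [0,0,0,0,0,0,1]
  ]
}}

```text
clock: 9.5
position: [0.5336, 0.0085, 0.0936]
ee_rot: [0.0, 0.948, -0.317, -0.001]
contact_force: [0.7, -0.3, -1.9]
width: 0.0267
gripper_force: 79.6
```

```bash
python3 - <<'E'
from h import *
snap("side","s4.png"); snap("top","t4.png")
s=manip.get_state();q=s["ee_rot"];pos=s["position"];zb=pos[2]-.0164
print(pos,"zb",zb,"yaw",np.degrees(2*np.arctan2(q[2],q[1])))
for c in("top","side"):
    for l in("flat_hole","stop_arm"):
        for r in finder.tip_of(l,c)[:1]: print(c,l,np.round(r["p"],2),np.round(r["at"],1),at_z(c,r["at"],zb).round(4))
    m=finder.silhouettes("stop_arm",c)[0]; print(np.round(m["box"],1))
    print("pin",proj(c,(.580,-.031,.062)))
b=cv2.imread("pics/s4.png")[90:170,190:290];t=cv2.imread("pics/t4.png")[150:230,140:240]
cv2.imwrite("pics/st4.png",np.hstack([cv2.resize(b,(400,320),interpolation=2),cv2.resize(t,(400,320),interpolation=2)]))
E
```

```text
[0.53421657 0.00858164 0.09438879] zb 0.07798879245019129 yaw -36.97372490081013
top flat_hole 0.59 [181.6 184.3] [ 0.5848 -0.0263  0.078 ]
top stop_arm 0.66 [144.5 236.6] [0.4865 0.0449 0.078 ]
[161.8 212.5  96.1 117.7]
pin [185.67374865 187.41124333]
side flat_hole 0.69 [244.1 125.5] [ 0.5832 -0.0252  0.078 ]
side stop_arm 0.97 [195.1 108.1] [0.4764 0.0514 0.078 ]Traceback (most recent call last):
  File "<stdin>", line 8, in <module>
IndexError: list index out of range
```

```bash
python3 - <<'E'
from h import *
for c in("top","side"):
    for z in (.078,.102):print(c,proj(c,(.584,-.026,z)),proj(c,(.580,-.031,z)),proj(c,(.580,-.031,.062)))
b=cv2.imread("pics/s4.png")[90:170,190:290];t=cv2.imread("pics/t4.png")[150:230,140:240]
cv2.imwrite("pics/st4.png",np.hstack([cv2.resize(b,(400,320),interpolation=2),cv2.resize(t,(400,320),interpolation=2)]))
E
```

```text
top [181.45685942 184.72996264] [184.07112604 186.75730796] [185.67374865 187.41124333]
top [178.83256237 183.62699956] [181.53306476 185.72167546] [185.67374865 187.41124333]
side [244.48192874 125.6920046 ] [243.04285112 127.41276862] [243.24930101 132.43079353]
side [244.19137165 117.91158093] [242.72304304 119.63942974] [243.24930101 132.43079353]
```

View pics/st4.png

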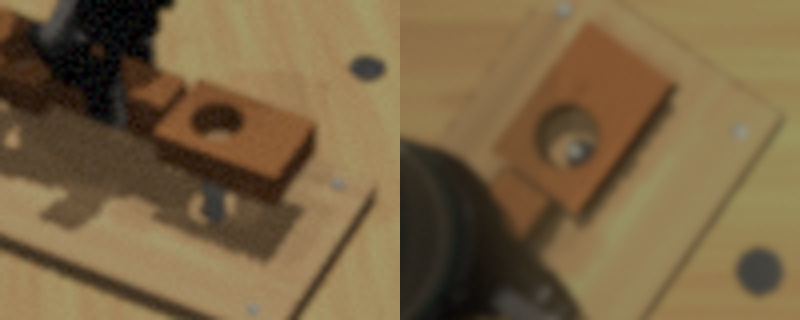

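```bash
python3 - <<'E'
from h import *
print(at_z("top",(181.75,184.25),.102),at_z("side",(244.5,121),.102))
print(at_z("top",(183.9,187.5),.062), at_z("side",(243.8,145.5),.02))
E
```

```text
[ 0.58273039 -0.03141703  0.102     ] [ 0.58332487 -0.0359553   0.102     ]
[ 0.57989578 -0.02751996  0.062     ] [ 0.57986369 -0.03257235  0.02      ]
```

The pin tip shows inside the hole in the top view: pin at about (184,187.5), hole rim centre at about (182,184). A shift of about 3 mm back along the arm is enough, then I lower while watching the force.

{"method": "servo_tool", "body": {
  "increments": [
    [-0.35,0,0.5,0,0,0,1],
    [0,0,0.8,0,0,0,1],
    [0,0,0.7,0,0,0,1],
    [0,0,0.5,0,0,0,1],
    [0,0,0.4,0,0,0,1]
  ]
}}

```text
clock: 10.4
position: [0.5309, 0.0107, 0.0644]
ee_rot: [0.0, 0.948, -0.317, -0.0]
contact_force: [0.0, -0.3, -2.1]
width: 0.0267
gripper_force: 79.6
```

```bash
python3 - <<'E'
from h import *
snap("side","s5.png"); snap("top","t5.png")
print({k:np.round(v,4) for k,v in manip.get_state().items() if k in("position","contact_force","moment")})
b=cv2.imread("pics/s5.png")[90:170,190:290];t=cv2.imread("pics/t5.png")[150:230,140:240]
cv2.imwrite("pics/st5.png",np.hstack([cv2.resize(b,(400,320),interpolation=2),cv2.resize(t,(400,320),interpolation=2)]))
E
```

```text
{'position': array([0.5308, 0.0106, 0.0644]), 'contact_force': array([-0.2298,  0.4039, -1.9616]), 'moment': array([-0.0003,  0.0008, -0.0155])}
```

View pics/st5.png

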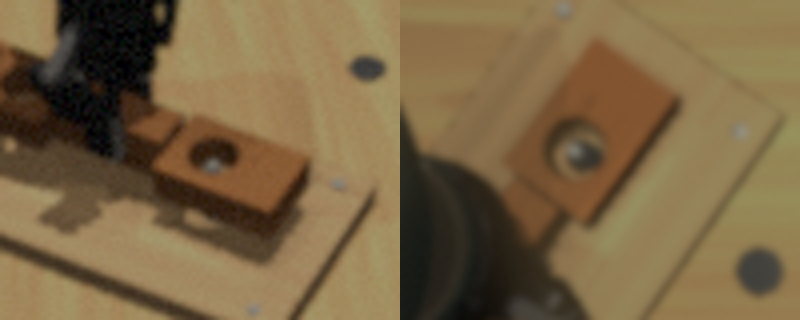

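The pin is well inside the hole, clear of the rim in both views, and there is no contact force. I'm lowering onto the board.

{"method": "servo_tool", "body": {
  "increments": [
    [0,0,0.8,0,0,0,1],
    [0,0,0.8,0,0,0,1],
    [0,0,0.6,0,0,0,1],
    [0,0,0.3,0,0,0,1],
    [0,0,0.1,0,0,0,1]
  ]
}}

```text
clock: 11.0
position: [0.5309, 0.0107, 0.0387]
ee_rot: [0.0, 0.948, -0.317, -0.0]
contact_force: [0.5, 0.2, -3.6]
width: 0.0268
gripper_force: 79.6
```

{"method": "servo_tool", "body": {
  "increments": [
    [0,0,0.1,0,0,0,1],
    [0,0,0.1,0,0,0,1],
    [0,0,0,0,0,0,1],
    [0,0,0,0,0,0,1],
    [0,0,0,0,0,0,1]
  ]
}}

```text
clock: 11.5
position: [0.5314, 0.0106, 0.0375]
ee_rot: [-0.0, 0.948, -0.317, 0.0]
contact_force: [-0.1, -0.8, -2.1]
width: 0.0268
gripper_force: 79.6
```

{"method": "servo_tool", "body": {
  "increments": [
    [0,0,0.1,0,0,0,1],
    [0,0,0.05,0,0,0,1],
    [0,0,0,0,0,0,1],
    [0,0,0,0,0,0,1],
    [0,0,0,0,0,0,1]
  ]
}}

```text
clock: 12.0
position: [0.5315, 0.0106, 0.0364]
ee_rot: [-0.0, 0.948, -0.317, 0.0]
contact_force: [-0.5, 0.2, 5.0]
width: 0.0264
gripper_force: 80.4
```

It is seated, with about 5 N upward from the board. I'll open and withdraw.

{"method": "servo_tool", "body": {
  "increments": [
    [0,0,0,0,0,0,0.2],
    [0,0,0,0,0,0,-0.3],
    [0,0,0,0,0,0,-1],
    [0,0,0,0,0,0,-1],
    [0,0,0,0,0,0,-1]
  ]
}}

```text
clock: 12.5
position: [0.5312, 0.0107, 0.0357]
ee_rot: [0.0, 0.948, -0.317, -0.0]
contact_force: [-0.3, 0.3, 0.1]
width: 0.0851
gripper_force: 0.0
```

{"method": "servo_tool", "body": {
  "increments": [
    [0,0,0,0,0,0,-1],
    [0,0,0,0,0,0,-1],
    [0,0,0,0,0,0,-1],
    [0,0,-1,0,0,0,-1],
    [0,0,-2,0,0,0,-1]
  ]
}}

```text
clock: 13.0
position: [0.53, 0.0107, 0.0653]
ee_rot: [0.0, 0.948, -0.317, -0.002]
contact_force: [0.7, 0.1, -0.5]
width: 0.0855
gripper_force: 0.0
```

{"method": "servo_tool", "body": {
  "increments": [
    [0,0,-4,0,0,0,-1],
    [0,0,-4,0,0,0,-1],
    [0,0,-4,0,0,0,-1],
    [0,0,-4,0,0,0,-1],
    [0,0,-2,0,0,0,-1]
  ]
}}

```text
clock: 13.5
position: [0.5326, 0.0105, 0.2507]
ee_rot: [-0.001, 0.948, -0.317, 0.004]
contact_force: [0.5, -0.1, -0.0]
width: 0.0853
gripper_force: 0.0
```

```bash
python3 - <<'E'
from h import *
snap("side","s6.png"); snap("top","t6.png")
print({k:np.round(v,4) for k,v in manip.get_state().items() if k in("position","contact_force","width")})
for c in("top","side"):
    for l in("flat_hole","stop_arm"):
        for r in finder.tip_of(l,c)[:1]: print(c,l,np.round(r["p"],2),np.round(r["at"],1),at_z(c,r["at"],.02).round(4))
b=cv2.imread("pics/s6.png")[60:200,110:300];t=cv2.imread("pics/t6.png")[130:340,70:260]
cv2.imwrite("pics/st6.png",np.hstack([cv2.resize(b,(400,295),interpolation=2),cv2.resize(t,(326,295*1),interpolation=2)]))
E
```

```text
{'position': array([0.5332, 0.0105, 0.2503]), 'contact_force': array([-0.1138, -0.1589, -0.4331]), 'width': np.float64(0.0852)}
top stop_arm 0.61 [150.1 240.7] [0.4754 0.0507 0.02  ]
side flat_hole 0.74 [240.7 140.8] [ 0.5746 -0.0161  0.02  ]
side stop_arm 0.82 [194.8 124.6] [0.4693 0.0571 0.02  ]
```

View pics/st6.png

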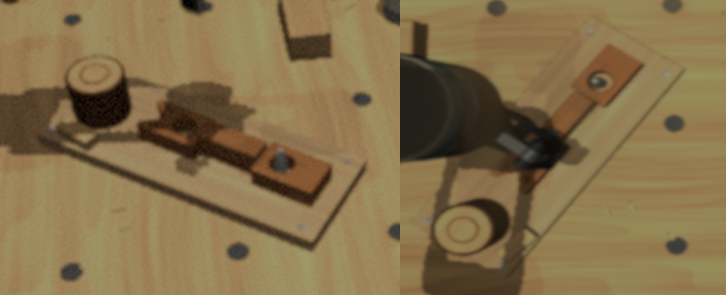

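The side view (pin at crop 281,158) and the top view both show the pin through the flat-end hole. The arm lies flat with its notch facing the log, and the gripper is clear.

```bash
python3 -c "
from rig import manip
print(manip.sign_off())"
```

```text
the job is handed in; nothing more can be done
None
```

The stop arm is reversed and handed in: the pin goes through its flat-end hole, it lies flat on the board with the V notch pointing at the log, and the spare arm was not touched.

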